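# Third hand at a display frame: hold the crossbar against the stile

## Robot

A 7-joint arm with a two-finger parallel gripper is mounted at the origin on the work surface. World frame = base frame: x ahead of the robot, y to its left, z up, the work surface at z = 0. Lengths are in mm, angles in rad, forces in N, time in s.
With the tool pointing down it reaches from about 400 to 875 mm from the base axis. Payload 4.4 kg.
Tool frame: the origin (TCP) lies midway between the tips of the shut fingers; the grasp point (between the pads) lies 19 mm behind it; z points along the fingers, y is the line along which they close (so a half turn about z gives the same grasp; the last joint's range is limited). The gripper opens to 85 mm and grips with 20 to 120 N. Pads are 22 mm wide; open, the fingers measure 114 mm over their backs; the gripper's body (76 mm by 85 mm) begins 54 mm behind the grasp point. The pads swing forward as they close: fully open they stand 13 mm farther back than shut.
Start: joints at [1.035, 0.628, 0.038, 1.517, -0.027, 0.996, -0.02], TCP at [294.288, -579.579, 231.313] pointing down, gripper open.
Joint ranges: [-3.06, 3.06], [-0.37, 2.12], [-1.25, 1.32], [0.18, 2.47], [-1.1, 4.24], [0.23, 1.98], [-2.94, 2.94]. Speed limits (rad/s): [2.57, 2.57, 3.14, 3.14, 3.14, 3.14, 3.14].

## Interface

Orientations are given as [roll, pitch, yaw] about the fixed x, y, z axes, in that order (R = Rz(yaw) Ry(pitch) Rx(roll)).
In Python, from cell import monitor, cams, ctrl gives the robot as it stands.
- The arm moves only by the tool drive_tool, never from a script. Its argument "motion" is a list of rows, each an object with "fingers": the opening, from 0 (shut) to 1 (fully open); "linear": the shift along the tool's x, y, z in m, a list of three; "twist": the turn about the tool's z in rad. In form: [{"fingers": fingers, "linear": [x, y, z], "twist": twist}, ...]. A call has 1 to 5 rows; each row shifts and turns the commanded pose from where the row before left it, along the tool's axes as they then stand; what a row does not reach is not made up. A row lasts 1/12 s, in which the tool goes at most 41.7 mm and 7.16 degrees, less where a joint would pass 70% of its speed; a pose out of reach is approached as far as the arm can. A call with a gripper value outside its range is refused whole. The fingers move at their own pace and stop on an object; the grip force is fixed at half the most. Time passes only in rows, so rows that do not move let the fingers close. It gives the time, the measured TCP pose, the force, the opening and the grip force at its end, in the units of the state.
- monitor.read_state(): the state, without advancing time (a new reading comes with each control period).
- cams.get_image(name): name is "scene" or "top"; returns a dict with "color" (384x512x3 uint8, blue, green, red), "K" (3x3 intrinsics, pixels), "k1" (the pictures are not rectified: a ray, as slopes to the right and down, at radius r is drawn at 1 + k1 r^2 times it, then the intrinsics apply), "R" (3x3) and "t" (3): a world point X has camera coordinates R X + t. Camera axes: x right, y down, z forward; pixel columns grow to the right and rows downward; lengths in mm; the calibration is good to about 2 mm. A picture is of the moment at which its call begins. There is no depth.
- ctrl.finish_job(): hands the job in; it is judged then, once.
The state is a dict: "clock": time; "qpos": joint angles; "qd": joint speeds; "tau": joint torques, N m; "eef_pos": TCP position; "tool_rot": TCP orientation; "force": force on the tool from outside, world axes, zero at the start; "torque": the same for the moment, N m; "width": finger opening in mm; "gripper_force": force on a finger pad.
Only numpy, scipy, OpenCV 4.12 (cv2) and the standard library are available. Lean on these libraries where they do the work, as an engineer would, in place of code of your own. Each camera call takes 0.05 s, during which the arm holds its last target. There are 200 camera calls.

## Task

Pick up the short aluminium rail and lay it flat on the plywood assembly board, square to the clamped stile, with one side up against the flat outer face of the angle bracket and its end butted against the stile. Bring it up gently, then press the end against the stile with a steady push of about 12 N, and finish while you are still holding and pressing it there, so that a colleague can drive the bracket screw. Leave everything else on the bench where it is.

Things in the scene. Friction and masses are not known exactly. Their poses are not given: they have to be found in the camera images.
- short_rail: the rail to fit: straight slotted aluminium profile, 30 x 30 mm section, 200 mm long, about 0.18 kg (varies), lying on the green mat. Origin: centre of its underside; x along its length (ends at x = +-100 mm, alike, either may be used), z up. Outside it is as a plain 30 x 30 mm bar; grip it across y
- long_rail: a second rail of the same profile for another joint, 300 mm long, 0.27 kg, lying loose on the mat; not to be used. Short and long rail may lie on either side of the board. Origin: centre of its underside; x along its length
- board: plywood assembly board, 300 (x) by 340 (y) by 15 mm, fixed on the mat. Origin: centre of its underside; x points from its open near side to the stile, y along the stile. The stile's near face is at x = 50 mm. Two closed toggle clamps with red handles stand behind the stile at y = +-125 mm, up to 55 mm above the board; their arms reach over it, no nearer than x = 57 mm
- stile: the clamped profile, 30 x 30 mm, 320 mm long, lying on the board along y, fixed, rigid. Origin: on its near face (the face that the rail's end must press against), at the middle of its length, on the board's top; x points out of the face into the stile, so the rail comes from -x; z up, its top at 30 mm.
- bracket: grey cast angle bracket, legs 28 mm long and 5 mm thick, 29 mm high, fixed to the stile's near face at a varying place. Axes as the board's. Origin: on the board's top, in the stile's near face, level with the rail side of the leg that stands out (x -28 to 0, y -5 to 0 mm); the other leg lies on the stile, y -28 to 0. Rail goes on the +y side: seated, its centre is at x -100, y +15, z 0 mm here
- spare_bracket: a loose bracket of the same kind lying on the board near its -y edge, x about -10 mm in the board's frame; bystander. Origin: centre of its underside
- tape_roll: roll of cream transfer tape, 120 mm across, 75 mm high, lying flat on the mat; bystander. Origin: centre of its underside
- knife: black snap-off knife, 150 mm long, 18 mm wide; bystander. Origin: centre of its underside, x along it
- hex_key: hex key with a red T-handle, 165 mm long; bystander. Origin: under the shaft, near its middle; x along the shaft, away from the handle
- squeegee: blue felt-edged squeegee card, 72 x 100 x 6 mm; bystander. Origin: centre of its underside
There are look-alikes about, which are no part of the job. Leave any purple look-alike of the short_rail alone.

How it is judged:
By the outcome, as a careful person would: the job done as asked, in the order asked, and still so for the second after the job is handed in, while the arm keeps its last pose, push and grip.
It also fails if it takes over 48 s, if anything falls off the work surface, if the arm or the gripper's body presses on something with over 40 N, if the wrist force passes 120 N, or if a joint passes its speed limit or range.

## Working session

There is one attempt and no reset: what is moved stays moved. The work goes in short steps, Python scripts to look and compute and a tool call to move; the robot and the scene stay as the last step left them, time stands still between calls to the robot, and variables do not carry over. Pictures are saved under pics/ and viewed, at most 10 in all, crops included, and the job is handed in when it is done.

Besides the shell and the picture viewer there is one more tool, called after "Emit:" as name(argument=value, ...), one argument or row to a line, values as JSON. drive_tool: Moves the arm, as the interface text tells. Its arguments: {"type":"object","properties":{"motion":{"type":"array"}},"required":["motion"]}

```bash
mkdir -p pics; cat > h.py <<'E'
import numpy as np, cv2
from cell import monitor, cams, ctrl
def grab(n,tag):
    d=cams.get_image(n); cv2.imwrite(f'pics/{n}_{tag}.png',d['color']); np.savez(f'{n}_{tag}.npz',**d); return d
def load(n,tag): return dict(np.load(f'{n}_{tag}.npz'))
def ray(d,uv):
    K=np.array(d['K'],float);k=float(d['k1']);R=np.array(d['R']);t=np.array(d['t']).ravel()
    s=cv2.undistortPoints(np.array([[uv]],float),K,np.array([k,0,0,0,0.]))[0,0]
    return -R.T@t, R.T@np.array([s[0],s[1],1])
def plane(d,uv,z):
    c,r=ray(d,uv); return c+r*(z-c[2])/r[2]
def tri(d1,u1,d2,u2):
    c1,r1=ray(d1,u1);c2,r2=ray(d2,u2)
    s=np.linalg.lstsq(np.c_[r1,-r2],c2-c1,rcond=None)[0]
    a=c1+s[0]*r1;b=c2+s[1]*r2; return (a+b)/2,np.linalg.norm(a-b)
def proj(d,X):
    K=np.array(d['K'],float);R=np.array(d['R']);t=np.array(d['t']).ravel()
    return cv2.projectPoints(np.array([X],float),cv2.Rodrigues(R)[0],t,K,np.array([float(d['k1']),0,0,0,0]))[0][0,0]
E
python3 - <<'E'
from h import *
for n in('scene','top'):
    d=grab(n,'0'); print(n,np.round(-d['R'].T@d['t']),d['K'][0][0],d['k1'])
    cv2.imwrite(f'pics/{n}_0b.png',cv2.resize(d['color'],(800,600),interpolation=cv2.INTER_CUBIC))
s=monitor.read_state();print(s)
E
```

```text
scene [ 1013. -1015.   988.] 427.3035843416701 -0.09735922458767092
top [ 203.  -10. 1359.] 417.6068588770346 0.0012881563855321855
{'clock': 0.1, 'qpos': array([ 1.03522148,  0.62924854,  0.03848588,  1.51823613, -0.02702858,
        0.99631627, -0.02000284]), 'qd': array([-0.00036047, -0.00215234, -0.00041602, -0.0031595 , -0.00180334,
       -0.00023754,  0.00077122]), 'tau': array([ 2.51920326e-03, -5.64537048e+01,  1.23043556e+00, -1.93974048e+01,
        1.13019190e-02,  5.46127048e-03, -2.72267056e-05]), 'eef_pos': array([ 294.01169789, -579.09046763,  230.49529188]), 'tool_rot': array([-3.13990343e+00,  1.63573883e-05,  4.69723924e-01]), 'force': array([ 0.11715151, -0.36565946,  0.45512084]), 'torque': array([-0.04962472, -0.01354832, -0.00257936]), 'gripper_force': 0.0, 'width': 85.39239420083804}
```

View pics/top_0b.png

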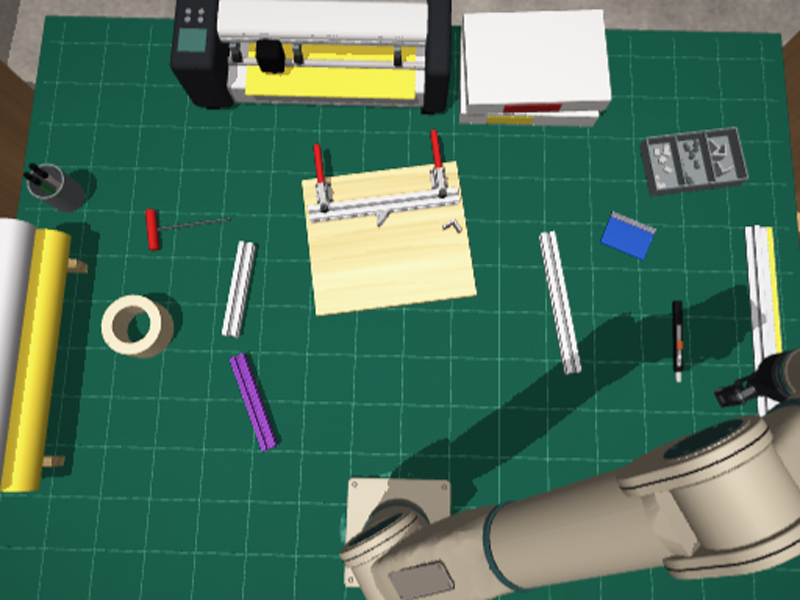

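View pics/scene_0b.png

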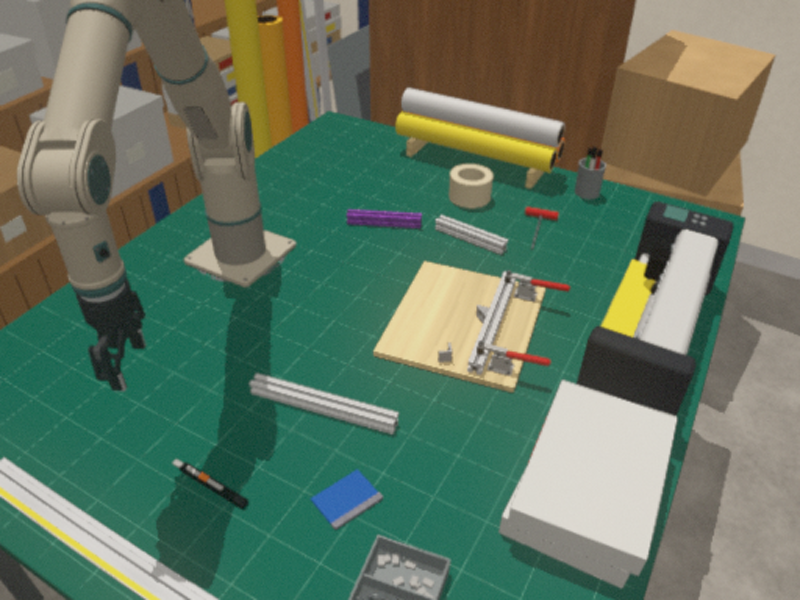

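```bash
python3 - <<'E'
from h import *
def crop(n,x0,y0,x1,y1,f):
    im=load(n,'0')['color'][y0:y1,x0:x1]
    cv2.imwrite(f'pics/{n}_c.png',cv2.resize(im,None,fx=f,fy=f,interpolation=cv2.INTER_CUBIC))
crop('top',130,82,320,222,4); crop('scene',235,130,370,255,4.5)
for n in('top','scene'):
    im=load(n,'0')['color']; h=cv2.cvtColor(im,cv2.COLOR_BGR2HSV)
    m=((h[...,1]<70)&(h[...,2]>90)).astype('uint8')
    nn,l,st,ce=cv2.connectedComponentsWithStats(m)
    for i in range(1,nn):
        x,y,w,hh,a=st[i]
        if a>60 and a<2500: 
            c=max(cv2.findContours((l==i).astype('uint8'),0,2)[0],key=len); print(n,st[i],cv2.boxPoints(cv2.minAreaRect(c)).round(1).tolist())
    b=cv2.inRange(h,(10,40,120),(28,160,255)); c=max(cv2.findContours(b,0,2)[0],key=cv2.contourArea)
    print(n,'board',cv2.approxPolyDP(c,5,True).reshape(-1,2).tolist())
E
```

```text
top [   0    0  113   57 1984] [[-0.0, 0.0], [112.0, 0.0], [112.0, 56.0], [0.0, 56.0]]
top [ 413   82   66   40 1296] [[412.8999938964844, 87.5], [474.29998779296875, 80.30000305175781], [478.29998779296875, 114.5999984741211], [417.0, 121.80000305175781]]
top [ 193  103  104   47 1822] [[192.60000610351562, 114.69999694824219], [292.0, 102.19999694824219], [296.5, 137.6999969482422], [197.0, 150.10000610351562]]
top [ 17 105  24  23 107] [[13.5, 117.5], [30.5, 100.5], [44.5, 114.5], [27.5, 131.5]]
top [391 135  29  15 105] [[390.70001220703125, 137.8000030517578], [392.0, 134.60000610351562], [419.3999938964844, 145.89999389648438], [418.1000061035156, 149.10000610351562]]
top [   0  139   22  157 1952] [[-0.0, 139.0], [21.0, 139.0], [21.0, 295.0], [0.0, 295.0]]
top [ 477  144   20   94 1172] [[476.29998779296875, 144.39999389648438], [490.79998779296875, 143.5], [497.0, 236.10000610351562], [482.5, 237.0]]
top [258 147  42  10 148] [[257.8999938964844, 155.39999389648438], [298.0, 147.0], [299.70001220703125, 154.89999389648438], [259.5, 163.3000030517578]]
top [ 345  148   27   92
[... 3016 characters left out ...]
 42 1209] [[223.0, 383.0], [237.1999969482422, 340.3999938964844], [288.5, 357.5], [274.29998779296875, 400.1000061035156]]
scene [ 15 363  26  21 141] [[10.5, 368.3999938964844], [15.600000381469727, 362.29998779296875], [40.20000076293945, 382.79998779296875], [35.099998474121094, 388.8999938964844]]
scene [  0 372   9  12  65] [[0.0, 383.0], [0.0, 372.0], [8.0, 372.0], [8.0, 383.0]]
scene [228 374  31  10 153] [[228.0, 374.0], [258.0, 374.0], [258.0, 383.0], [228.0, 383.0]]
scene board [[71, 10], [47, 8], [35, 49], [0, 67], [32, 57], [29, 76], [20, 78], [14, 96], [0, 93], [0, 123], [11, 118], [13, 124], [14, 106], [18, 122], [20, 102], [23, 123], [46, 123], [48, 114], [52, 124], [75, 26]]
```

View pics/top_c.png

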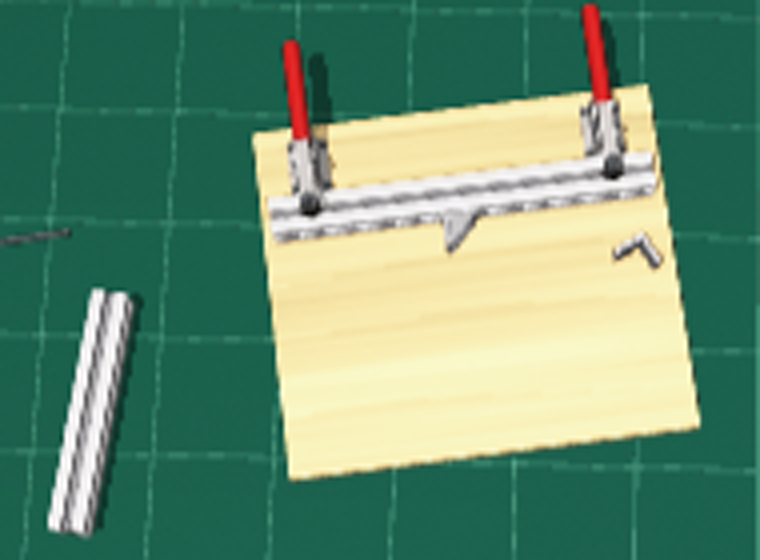

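View pics/scene_c.png

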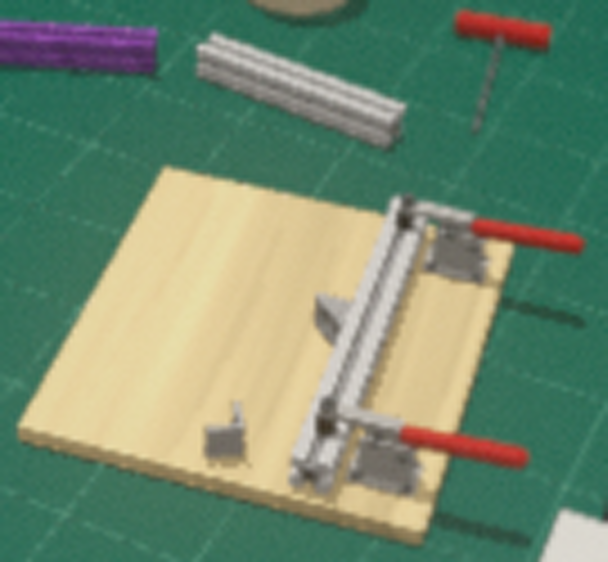

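```bash
python3 - <<'E'
from h import *
T=load('top','0');S=load('scene','0')
ct=lambda p:((p[0]+.5)/4-.5+130,(p[1]+.5)/4-.5+82)
cs=lambda p:((p[0]+.5)/4.5-.5+235,(p[1]+.5)/4.5-.5+130)
for n,a,b in [('b near+y',(290,480),(168,168)),('b near-y',(700,427),(20,428)),('b far-y',(650,86),(425,527)),('b far+y',(254,132),(512,243)),
 ('rail far+y',(93,289),(404,105)),('rail near+y',(48,528),(214,35)),('stile +y top',(268,200),(397,198)),('bracket tip',(448,251),(318,296))]:
    X,e=tri(T,ct(a),S,cs(b)); print(n,X.round(1),round(e,1), 'topplane15',plane(T,ct(a),15).round(1)[:2],'30',plane(T,ct(a),30).round(1)[:2],'44',plane(T,ct(a),44).round(1)[:2],'S15',plane(S,cs(b),15).round(1)[:2],'S30',plane(S,cs(b),30)[:2].round(1),'S44',plane(S,cs(b),44)[:2].round(1))
for p in [(132,293),(90,535)]: print('rail right side',plane(T,ct(p),0).round(1),plane(T,ct(p),30).round(1))
for p in [(275,238),(656,190)]: print('stile near',plane(T,ct(p),15).round(1),plane(T,ct(p),45).round(1))
for p in [(395,200),(297,470)]: print('stile near S45',plane(S,cs(p),45).round(1))
for c,n in ((T,'T'),(S,'S')):print(n,proj(c,[294.3,-579.6,231]))
E
```

```text
b near+y [429.8 183.7  12.4] 5.0 topplane15 [427.3 181.8] 30 [424.8 179.7] 44 [422.4 177.7] S15 [433.  182.6] S30 [441.9 164.1] S44 [450.3 146.8]
b near-y [ 482.6 -152.1   11. ] 2.6 topplane15 [ 480.7 -152.4] 30 [ 477.6 -150.8] 44 [ 474.7 -149.4] S15 [ 485.8 -154.7] S30 [ 493.9 -168. ] S44 [ 501.5 -180.4]
b far-y [ 778.  -106.1   17.3] 4.9 topplane15 [ 776.7 -107.5] 30 [ 770.3 -106.4] 44 [ 764.4 -105.4] S15 [ 779.2 -101.9] S30 [ 782.8 -116. ] S44 [ 786.2 -129.1]
b far+y [725.5 228.1  16.3] 0.5 topplane15 [725.9 228.2] 30 [720.  225.5] 44 [714.6 223. ] S15 [725.3 230. ] S30 [729.7 210.8] S44 [733.9 192.9]
rail far+y [580.1 350.6  30.2] 0.7 topplane15 [584.1 354.5] 30 [579.8 350.4] 44 [575.9 346.6] S15 [573.4 372.7] S30 [580.2 351.3] S44 [586.5 331.3]
rail near+y [381.5 373.   28. ] 2.2 topplane15 [382.3 376. ] 30 [380.3 371.7] 44 [378.5 367.7] S15 [373.7 392.7] S30 [383.5 371. ] S44 [392.7 350.8]
stile +y top [642.6 200.3  54. ] 21.6 topplane15 [665.8 213. ] 30 [660.6 210.5] 44 [655.8 208.2] S15 [620.  240.1] S30 [626.  220.8] S44 [631.7 202.7]
bracket tip [621.   60.4  38. ] 6.7 topplane15 [625.3  59.8] 30 [620.6  59. ] 44 [616.2  58.3] S15 [613.9  89.4] S30 [620.   72.4] S44 [625.8  56.5]
rail right side [585.8 325.5   0. ] [577.3 318.1  30. ]
rail right side [379.5 345.5   0. ] [375.6 337.6  30. ]
stile near [632.6 205.3  15. ] [623.  200.5  45. ]
stile near [ 683.8 -113.7   15. ] [ 673.  -111.4   45. ]
stile near S45 [631.7 198.1  45. ]
stile near S45 [ 689.3 -123.1   45. ]
T [471.53468012 244.54595076]
S [ 84.63577343 238.47399955]
```

Both views show the short rail left of the board: in the top crop its +y top edge runs (93,289) to (48,528). The board corners are at (254,132), (650,86), (700,427) and (290,480), and the bracket's rail side is at x≈447. 

- **Rail:** top at 29 mm, length 200 mm, centre about (479,347), yaw −0.112.
- **Board:** yaw about +0.155, top at about 14 mm, so the measurements agree with the sizes given.

Emit:
drive_tool(
  motion=[
    {"fingers": 1,"linear": [0,0,0],"twist": 0.1164},
    {"fingers": 1,"linear": [0,0,0],"twist": 0.1164},
    {"fingers": 1,"linear": [0,0,0],"twist": 0.1164},
    {"fingers": 1,"linear": [0,0,0],"twist": 0.1164},
    {"fingers": 1,"linear": [0,0,0],"twist": 0.1164},
  ],
)

```text
clock: 0.52
eef_pos: [294.1, -579.2, 230.8]
tool_rot: [-3.141, 0.001, -0.118]
force: [-0.2, 0.5, -0.4]
width: 85.1
gripper_force: 0.0
```

Emit:
drive_tool(
  motion=[
    {"fingers": 1,"linear": [0.01,-0.0333,0],"twist": 0},
    {"fingers": 1,"linear": [0.01,-0.0333,0],"twist": 0},
    {"fingers": 1,"linear": [0.01,-0.0333,0],"twist": 0},
    {"fingers": 1,"linear": [0.01,-0.0333,0],"twist": 0},
    {"fingers": 1,"linear": [0.01,-0.0333,0],"twist": 0},
  ],
)

```text
clock: 0.93
eef_pos: [362.8, -417.9, 230.9]
tool_rot: [-3.141, 0.001, -0.112]
force: [1.0, -0.7, 0.2]
width: 85.2
gripper_force: 0.0
```

Emit:
drive_tool(
  motion=[
    {"fingers": 1,"linear": [0.01,-0.0333,0],"twist": 0},
    {"fingers": 1,"linear": [0.01,-0.0333,0],"twist": 0},
    {"fingers": 1,"linear": [0.01,-0.0333,0],"twist": 0},
    {"fingers": 1,"linear": [0.01,-0.0333,0],"twist": 0},
    {"fingers": 1,"linear": [0.01,-0.0333,0],"twist": 0},
  ],
)

```text
clock: 1.35
eef_pos: [431.1, -258.1, 231.1]
tool_rot: [-3.141, 0.0, -0.112]
force: [0.2, -0.7, -0.4]
width: 85.3
gripper_force: 0.0
```

Emit:
drive_tool(
  motion=[
    {"fingers": 1,"linear": [0.01,-0.0333,0],"twist": 0},
    {"fingers": 1,"linear": [0.01,-0.0333,0],"twist": 0},
    {"fingers": 1,"linear": [0.01,-0.0333,0],"twist": 0},
    {"fingers": 1,"linear": [0.01,-0.0333,0],"twist": 0},
    {"fingers": 1,"linear": [0.01,-0.0333,0],"twist": 0},
  ],
)

```text
clock: 1.77
eef_pos: [499.5, -98.3, 231.2]
tool_rot: [3.142, 0.0, -0.112]
force: [1.2, 0.0, -0.1]
width: 85.5
gripper_force: 0.0
```

Emit:
drive_tool(
  motion=[
    {"fingers": 1,"linear": [-0.0047,-0.0295,0],"twist": 0},
    {"fingers": 1,"linear": [-0.0047,-0.0295,0],"twist": 0},
    {"fingers": 1,"linear": [-0.0047,-0.0295,0],"twist": 0},
    {"fingers": 1,"linear": [-0.0047,-0.0295,0],"twist": 0},
    {"fingers": 1,"linear": [-0.0047,-0.0295,0],"twist": 0},
  ],
)

```text
clock: 2.18
eef_pos: [491.9, 50.6, 231.1]
tool_rot: [3.141, 0.001, -0.112]
force: [-0.1, -0.6, -0.0]
width: 85.7
gripper_force: 0.0
```

Emit:
drive_tool(
  motion=[
    {"fingers": 1,"linear": [-0.0047,-0.0295,0],"twist": 0},
    {"fingers": 1,"linear": [-0.0047,-0.0295,0],"twist": 0},
    {"fingers": 1,"linear": [-0.0047,-0.0295,0],"twist": 0},
    {"fingers": 1,"linear": [-0.0047,-0.0295,0],"twist": 0},
    {"fingers": 1,"linear": [-0.0047,-0.0295,0],"twist": 0},
  ],
)

```text
clock: 2.6
eef_pos: [485.1, 199.8, 231.1]
tool_rot: [3.141, 0.0, -0.112]
force: [0.1, 0.0, -0.4]
width: 85.4
gripper_force: 0.0
```

Emit:
drive_tool(
  motion=[
    {"fingers": 1,"linear": [-0.0047,-0.0295,0],"twist": 0},
    {"fingers": 1,"linear": [-0.0047,-0.0295,0],"twist": 0},
    {"fingers": 1,"linear": [-0.0047,-0.0295,0],"twist": 0},
    {"fingers": 1,"linear": [-0.0047,-0.0295,0],"twist": 0},
    {"fingers": 1,"linear": [-0.0047,-0.0295,0],"twist": 0},
  ],
)

```text
clock: 3.02
eef_pos: [478.2, 348.9, 231.0]
tool_rot: [3.141, 0.001, -0.112]
force: [0.3, -0.1, 0.0]
width: 85.4
gripper_force: 0.0
```

Emit:
drive_tool(
  motion=[
    {"fingers": 1,"linear": [0,0,0.035],"twist": 0},
    {"fingers": 1,"linear": [0,0,0.035],"twist": 0},
    {"fingers": 1,"linear": [0,0,0.035],"twist": 0},
    {"fingers": 1,"linear": [0,0,0.035],"twist": 0},
    {"fingers": 1,"linear": [0,0,0.035],"twist": 0},
  ],
)

```text
clock: 3.43
eef_pos: [478.4, 347.5, 54.6]
tool_rot: [3.141, 0.0, -0.112]
force: [1.0, 0.3, 0.0]
width: 85.4
gripper_force: 0.0
```

```bash
python3 - <<'E'
from h import *
a=grab('top','1')['color'][130:240,110:210];b=grab('scene','1')['color'][95:195,250:350]
a=cv2.resize(a,(400,440),interpolation=2);b=cv2.resize(b,(400,400),interpolation=2)
cv2.imwrite('pics/p1.png',np.hstack([a[:400],b]))
E
```

```text
(no output)
```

View pics/p1.png

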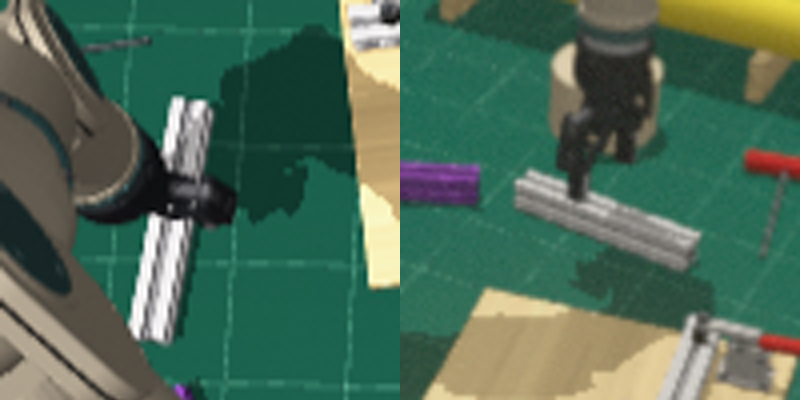

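The picture shows the fingers straddling the rail near its middle (left panel about (190,195), rail from (190,100) to (150,340)). The tape roll and hex key are clear. Descending and closing.

Emit:
drive_tool(
  motion=[
    {"fingers": 1,"linear": [0,0,0.012],"twist": 0},
    {"fingers": 1,"linear": [0,0,0.012],"twist": 0},
    {"fingers": 1,"linear": [0,0,0.012],"twist": 0},
    {"fingers": 1,"linear": [0,0,0.01],"twist": 0},
    {"fingers": 1,"linear": [0,0,0.005],"twist": 0},
  ],
)

```text
clock: 3.95
eef_pos: [478.7, 347.6, 4.7]
tool_rot: [3.142, 0.0, -0.112]
force: [-0.4, 0.7, -0.4]
width: 85.3
gripper_force: 0.0
```

Emit:
drive_tool(
  motion=[
    {"fingers": 0.5,"linear": [0,0,0],"twist": 0},
    {"fingers": 0.4,"linear": [0,0,0],"twist": 0},
    {"fingers": 0.3,"linear": [0,0,0],"twist": 0},
    {"fingers": 0.2,"linear": [0,0,0],"twist": 0},
    {"fingers": 0,"linear": [0,0,0],"twist": 0},
  ],
)

```text
clock: 4.37
eef_pos: [479.5, 348.1, 6.3]
tool_rot: [-3.14, -0.001, -0.112]
force: [2.0, -0.1, -1.5]
width: 29.0
gripper_force: 60.9
```

Emit:
drive_tool(
  motion=[
    {"fingers": 0,"linear": [0,0,0],"twist": 0},
    {"fingers": 0,"linear": [0,0,0],"twist": 0},
    {"fingers": 0,"linear": [0,0,0],"twist": 0},
    {"fingers": 0,"linear": [0,0,0],"twist": 0},
    {"fingers": 0,"linear": [0,0,0],"twist": 0},
  ],
)

```text
clock: 4.78
eef_pos: [479.5, 348.1, 6.2]
tool_rot: [-3.14, -0.001, -0.112]
force: [0.2, 0.2, 6.1]
width: 29.1
gripper_force: 61.9
```

Emit:
drive_tool(
  motion=[
    {"fingers": 0,"linear": [0,0,-0.01],"twist": 0},
    {"fingers": 0,"linear": [0,0,-0.02],"twist": 0},
    {"fingers": 0,"linear": [0,0,-0.02],"twist": -0.089},
    {"fingers": 0,"linear": [0,0,-0.02],"twist": -0.089},
    {"fingers": 0,"linear": [0,0,-0.01],"twist": -0.089},
  ],
)

```text
clock: 5.2
eef_pos: [479.4, 347.9, 87.7]
tool_rot: [-3.141, -0.002, 0.159]
force: [0.6, 0.7, -2.3]
width: 28.8
gripper_force: 60.9
```

Emit:
drive_tool(
  motion=[
    {"fingers": 0,"linear": [0.0004,0.014,0],"twist": 0},
    {"fingers": 0,"linear": [0.0004,0.026,0],"twist": 0},
    {"fingers": 0,"linear": [0.0004,0.034,0],"twist": 0},
    {"fingers": 0,"linear": [0.0004,0.034,0],"twist": 0},
    {"fingers": 0,"linear": [0.0004,0.034,0],"twist": 0},
  ],
)

```text
clock: 5.62
eef_pos: [501.6, 204.5, 84.5]
tool_rot: [3.14, 0.002, 0.152]
force: [0.6, -0.2, -3.3]
width: 28.8
gripper_force: 61.0
```

Emit:
drive_tool(
  motion=[
    {"fingers": 0,"linear": [0.0004,0.034,0],"twist": 0},
    {"fingers": 0,"linear": [0.0004,0.034,0],"twist": 0},
    {"fingers": 0,"linear": [0.0004,0.034,0],"twist": 0},
    {"fingers": 0,"linear": [0.0004,0.026,0],"twist": 0},
    {"fingers": 0,"linear": [0.0004,0.014,0],"twist": 0},
  ],
)

```text
clock: 6.03
eef_pos: [525.4, 61.0, 84.5]
tool_rot: [3.138, 0.003, 0.146]
force: [0.0, 0.3, -2.2]
width: 29.0
gripper_force: 60.9
```

Emit:
drive_tool(
  motion=[
    {"fingers": 0,"linear": [0,0,0.015],"twist": 0},
    {"fingers": 0,"linear": [0,0,0.015],"twist": 0},
    {"fingers": 0,"linear": [0,0,0.01],"twist": 0},
    {"fingers": 0,"linear": [0,0,0],"twist": 0},
    {"fingers": 0,"linear": [0,0,0],"twist": 0},
  ],
)

```text
clock: 6.45
eef_pos: [525.4, 67.1, 44.5]
tool_rot: [3.141, 0.003, 0.154]
force: [0.1, 1.0, -2.1]
width: 28.8
gripper_force: 61.0
```

```bash
python3 - <<'E'
from h import *
a=grab('top','2')['color'][95:215,185:305];b=grab('scene','2')['color'][135:255,240:360]
cv2.imwrite('pics/p2.png',np.hstack([cv2.resize(x,(400,400),interpolation=2) for x in (a,b)]))
E
```

```text
(no output)
```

View pics/p2.png

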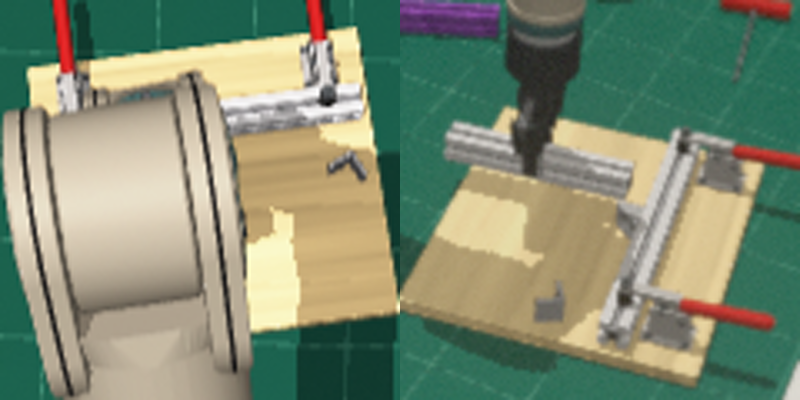

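The scene panel shows the rail held level with its far end at about (630,180), short of the bracket at (630,215) and on its +y side. The spare bracket is untouched. Lowering gently.

Emit:
drive_tool(
  motion=[
    {"fingers": 0,"linear": [0.001,0,0.009],"twist": 0},
    {"fingers": 0,"linear": [0.001,0,0.006],"twist": 0},
    {"fingers": 0,"linear": [0,0,0.003],"twist": 0},
    {"fingers": 0,"linear": [0,0,0.002],"twist": 0},
    {"fingers": 0,"linear": [0,0,0],"twist": 0},
  ],
)

```text
clock: 6.97
eef_pos: [528.1, 67.9, 24.7]
tool_rot: [3.142, 0.001, 0.155]
force: [0.2, -0.5, -1.9]
width: 29.0
gripper_force: 61.0
```

Emit:
drive_tool(
  motion=[
    {"fingers": 0,"linear": [0,0,0.001],"twist": 0},
    {"fingers": 0,"linear": [0,0,0.001],"twist": 0},
    {"fingers": 0,"linear": [0,0,0.0005],"twist": 0},
    {"fingers": 0,"linear": [0,0,0],"twist": 0},
    {"fingers": 0,"linear": [0,0,0],"twist": 0},
  ],
)

```text
clock: 7.38
eef_pos: [528.6, 67.9, 22.9]
tool_rot: [3.142, -0.0, 0.155]
force: [-1.6, 0.5, -2.7]
width: 29.0
gripper_force: 61.0
```

Emit:
drive_tool(
  motion=[
    {"fingers": 0,"linear": [0,0,0.0005],"twist": 0},
    {"fingers": 0,"linear": [0,0,0.0005],"twist": 0},
    {"fingers": 0,"linear": [0,0,0],"twist": 0},
    {"fingers": 0,"linear": [0,0,0],"twist": 0},
  ],
)

```text
clock: 7.72
eef_pos: [528.5, 67.9, 21.8]
tool_rot: [3.142, -0.0, 0.155]
force: [1.0, 0.0, -2.1]
width: 28.8
gripper_force: 61.0
```

Emit:
drive_tool(
  motion=[
    {"fingers": 0,"linear": [0,0,0.0005],"twist": 0},
    {"fingers": 0,"linear": [0,0,0],"twist": 0},
    {"fingers": 0,"linear": [0,0,0],"twist": 0},
  ],
)

```text
clock: 7.97
eef_pos: [528.5, 67.9, 21.3]
tool_rot: [3.142, -0.0, 0.155]
force: [-0.3, -0.5, -2.3]
width: 28.9
gripper_force: 61.0
```

Emit:
drive_tool(
  motion=[
    {"fingers": 0,"linear": [0,0,0.0005],"twist": 0},
    {"fingers": 0,"linear": [0,0,0],"twist": 0},
    {"fingers": 0,"linear": [0,0,0],"twist": 0},
  ],
)

```text
clock: 8.22
eef_pos: [528.5, 67.9, 21.2]
tool_rot: [3.142, -0.0, 0.155]
force: [-1.3, -0.5, 3.4]
width: 28.7
gripper_force: 61.5
```

Emit:
drive_tool(
  motion=[
    {"fingers": 0,"linear": [0,0,0.0005],"twist": 0},
    {"fingers": 0,"linear": [0,0,0],"twist": 0},
    {"fingers": 0,"linear": [0,0,0],"twist": 0},
  ],
)

```text
clock: 8.47
eef_pos: [528.5, 67.9, 21.2]
tool_rot: [3.142, -0.0, 0.155]
force: [-1.6, 0.6, 8.1]
width: 28.9
gripper_force: 62.5
```

Emit:
drive_tool(
  motion=[
    {"fingers": 0,"linear": [0,0.001,-0.0005],"twist": 0},
    {"fingers": 0,"linear": [0,0.001,0],"twist": 0},
    {"fingers": 0,"linear": [0,0.001,0],"twist": 0},
    {"fingers": 0,"linear": [0,0.001,0],"twist": 0},
    {"fingers": 0,"linear": [0,0,0],"twist": 0},
  ],
)

```text
clock: 8.88
eef_pos: [529.6, 65.2, 21.2]
tool_rot: [-3.14, -0.001, 0.156]
force: [-1.3, 2.4, 5.3]
width: 28.9
gripper_force: 62.0
```

Emit:
drive_tool(
  motion=[
    {"fingers": 0,"linear": [0,0.001,0],"twist": 0},
    {"fingers": 0,"linear": [0,0.001,0],"twist": 0},
    {"fingers": 0,"linear": [0,0,0],"twist": 0},
  ],
)

```text
clock: 9.13
eef_pos: [530.1, 63.2, 21.2]
tool_rot: [-3.14, -0.002, 0.156]
force: [-0.3, 2.9, 5.1]
width: 29.0
gripper_force: 62.0
```

```bash
python3 - <<'E'
from h import *
b=grab('scene','3')['color'][160:235,265:365]
cv2.imwrite('pics/p3.png',cv2.resize(b,(800,600),interpolation=2))
E
```

```text
(no output)
```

View pics/p3.png

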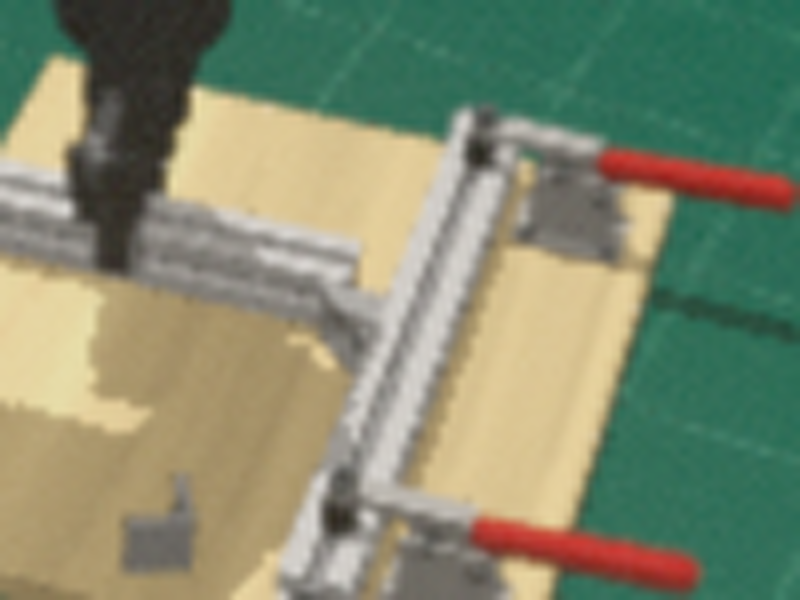

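The crop shows the rail lying behind (+y of) the bracket leg at about (345,300). Its end at (357,255) is still about 15–18 mm short of the stile edge near (400,280). Continuing sideways.

Emit:
drive_tool(
  motion=[
    {"fingers": 0,"linear": [0,0.001,0],"twist": 0},
    {"fingers": 0,"linear": [0,0.001,0],"twist": 0},
    {"fingers": 0,"linear": [0,0,0],"twist": 0},
  ],
)

```text
clock: 9.43
eef_pos: [530.2, 62.0, 21.2]
tool_rot: [-3.14, -0.002, 0.157]
force: [-0.9, 4.8, 5.7]
width: 29.0
gripper_force: 62.0
```

Emit:
drive_tool(
  motion=[
    {"fingers": 0,"linear": [0,0.0007,0],"twist": 0},
    {"fingers": 0,"linear": [0,0,0],"twist": 0},
    {"fingers": 0,"linear": [0,0,0],"twist": 0},
  ],
)

```text
clock: 9.68
eef_pos: [530.2, 61.9, 21.2]
tool_rot: [-3.139, -0.002, 0.158]
force: [-2.1, 5.0, 5.8]
width: 29.0
gripper_force: 62.0
```

Emit:
drive_tool(
  motion=[
    {"fingers": 0,"linear": [0.001,-0.0004,0],"twist": 0},
    {"fingers": 0,"linear": [0.002,0,0],"twist": 0},
    {"fingers": 0,"linear": [0.002,0,0],"twist": 0},
    {"fingers": 0,"linear": [0.002,0,0],"twist": 0},
    {"fingers": 0,"linear": [0.001,0,0],"twist": 0},
  ],
)

```text
clock: 10.1
eef_pos: [531.8, 61.9, 21.1]
tool_rot: [-3.14, 0.011, 0.158]
force: [-13.7, 2.3, 19.6]
width: 28.6
gripper_force: 63.8
```

Emit:
drive_tool(
  motion=[
    {"fingers": 0,"linear": [0.001,0,0],"twist": 0},
    {"fingers": 0,"linear": [0.001,0,0],"twist": 0},
    {"fingers": 0,"linear": [0.001,0,0],"twist": 0},
    {"fingers": 0,"linear": [0,0,0],"twist": 0},
  ],
)

```text
clock: 10.43
eef_pos: [534.6, 62.4, 21.1]
tool_rot: [-3.14, 0.011, 0.158]
force: [-13.5, 2.0, 18.6]
width: 29.0
gripper_force: 63.7
```

Emit:
drive_tool(
  motion=[
    {"fingers": 0,"linear": [0,0,-0.0005],"twist": 0},
    {"fingers": 0,"linear": [0,0,-0.0005],"twist": 0},
    {"fingers": 0,"linear": [0,0,0],"twist": 0},
    {"fingers": 0,"linear": [0,0,0],"twist": 0},
  ],
)

```text
clock: 10.77
eef_pos: [538.4, 63.0, 21.2]
tool_rot: [-3.14, 0.004, 0.158]
force: [-4.2, 4.0, 1.1]
width: 29.2
gripper_force: 61.6
```

Emit:
drive_tool(
  motion=[
    {"fingers": 0,"linear": [0.001,0,0],"twist": 0},
    {"fingers": 0,"linear": [0.001,0,0],"twist": 0},
    {"fingers": 0,"linear": [0,0,0],"twist": 0},
  ],
)

```text
clock: 11.02
eef_pos: [539.6, 63.3, 21.2]
tool_rot: [-3.14, 0.005, 0.158]
force: [-4.9, 3.5, 2.9]
width: 28.9
gripper_force: 61.8
```

Emit:
drive_tool(
  motion=[
    {"fingers": 0,"linear": [0.001,0,0],"twist": 0},
    {"fingers": 0,"linear": [0.001,0,0],"twist": 0},
    {"fingers": 0,"linear": [0.001,0,0],"twist": 0},
    {"fingers": 0,"linear": [0,0,0],"twist": 0},
  ],
)

```text
clock: 11.35
eef_pos: [542.6, 63.8, 21.2]
tool_rot: [-3.14, 0.005, 0.158]
force: [-5.2, 3.3, 3.1]
width: 29.2
gripper_force: 61.8
```

Emit:
drive_tool(
  motion=[
    {"fingers": 0,"linear": [0.001,0,0],"twist": 0},
    {"fingers": 0,"linear": [0.001,0,0],"twist": 0},
    {"fingers": 0,"linear": [0,0,0],"twist": 0},
  ],
)

```text
clock: 11.6
eef_pos: [544.5, 64.1, 21.2]
tool_rot: [-3.14, 0.005, 0.158]
force: [-5.4, 4.4, 2.8]
width: 29.0
gripper_force: 61.8
```

Emit:
drive_tool(
  motion=[
    {"fingers": 0,"linear": [0.0007,0,0],"twist": 0},
    {"fingers": 0,"linear": [0.0007,0,0],"twist": 0},
    {"fingers": 0,"linear": [0.0006,0,0],"twist": 0},
    {"fingers": 0,"linear": [0,0,0],"twist": 0},
  ],
)

```text
clock: 11.93
eef_pos: [546.4, 64.4, 21.2]
tool_rot: [-3.14, 0.006, 0.158]
force: [-6.3, 3.7, 3.2]
width: 28.8
gripper_force: 61.8
```

```bash
python3 - <<'E'
from h import *
b=grab('scene','4')['color'][175:220,290:350]
cv2.imwrite('pics/p4.png',cv2.resize(b,(800,600),interpolation=2))
E
```

```text
(no output)
```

View pics/p4.png

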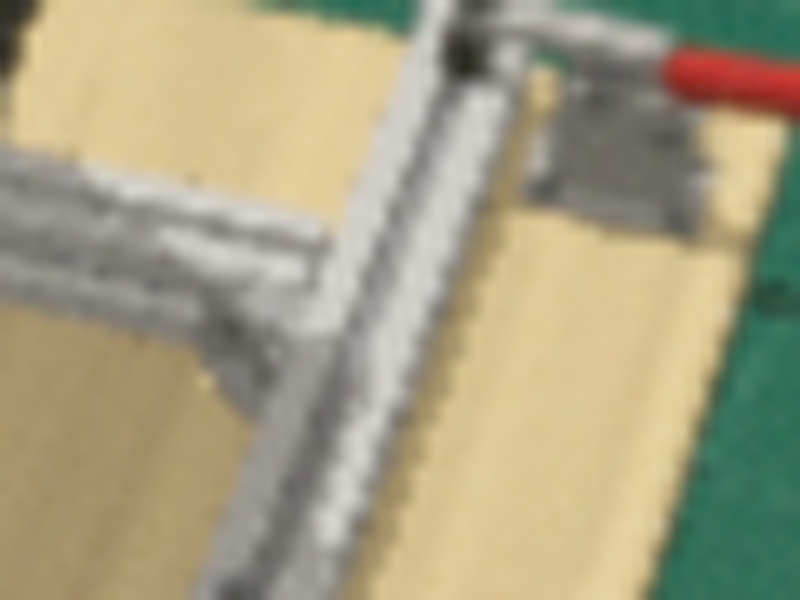

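The crop shows the rail against the bracket, with a thin dark gap to the stile around (320,255), a few mm at most. Creeping on.

Emit:
drive_tool(
  motion=[
    {"fingers": 0,"linear": [0.0005,0,0],"twist": 0},
    {"fingers": 0,"linear": [0.0005,0,0],"twist": 0},
    {"fingers": 0,"linear": [0,0,0],"twist": 0},
    {"fingers": 0,"linear": [0,0,0],"twist": 0},
  ],
)

```text
clock: 12.32
eef_pos: [547.3, 64.5, 21.2]
tool_rot: [-3.14, 0.006, 0.158]
force: [-6.4, 3.7, 3.9]
width: 28.9
gripper_force: 61.9
```

Emit:
drive_tool(
  motion=[
    {"fingers": 0,"linear": [0.0005,0,0],"twist": 0},
    {"fingers": 0,"linear": [0.0005,0,0],"twist": 0},
    {"fingers": 0,"linear": [0,0,0],"twist": 0},
    {"fingers": 0,"linear": [0,0,0],"twist": 0},
  ],
)

```text
clock: 12.65
eef_pos: [548.2, 64.7, 21.2]
tool_rot: [-3.14, 0.006, 0.158]
force: [-6.2, 3.6, 3.7]
width: 28.7
gripper_force: 61.9
```

Emit:
drive_tool(
  motion=[
    {"fingers": 0,"linear": [0.0005,0,0],"twist": 0},
    {"fingers": 0,"linear": [0.0005,0,0],"twist": 0},
    {"fingers": 0,"linear": [0,0,0],"twist": 0},
    {"fingers": 0,"linear": [0,0,0],"twist": 0},
  ],
)

```text
clock: 12.98
eef_pos: [548.5, 64.7, 21.2]
tool_rot: [-3.14, 0.007, 0.158]
force: [-7.7, 3.6, 4.8]
width: 28.8
gripper_force: 62.0
```

Emit:
drive_tool(
  motion=[
    {"fingers": 0,"linear": [0.0005,0,0],"twist": 0},
    {"fingers": 0,"linear": [0.0003,0,0],"twist": 0},
    {"fingers": 0,"linear": [0,0,0],"twist": 0},
    {"fingers": 0,"linear": [0,0,0],"twist": 0},
  ],
)

```text
clock: 13.32
eef_pos: [548.5, 64.7, 21.2]
tool_rot: [-3.14, 0.009, 0.158]
force: [-9.2, 4.5, 6.4]
width: 28.8
gripper_force: 62.2
```

Emit:
drive_tool(
  motion=[
    {"fingers": 0,"linear": [0.0005,0,-0.0004],"twist": 0},
    {"fingers": 0,"linear": [0.0005,0,0],"twist": 0},
    {"fingers": 0,"linear": [0,0,0],"twist": 0},
    {"fingers": 0,"linear": [0,0,0],"twist": 0},
  ],
)

```text
clock: 13.65
eef_pos: [548.5, 64.8, 21.2]
tool_rot: [-3.14, 0.011, 0.158]
force: [-10.3, 3.9, 5.3]
width: 28.8
gripper_force: 62.1
```

Emit:
drive_tool(
  motion=[
    {"fingers": 0,"linear": [0.0005,0,-0.0004],"twist": 0},
    {"fingers": 0,"linear": [0.0005,0,0],"twist": 0},
    {"fingers": 0,"linear": [0,0,0],"twist": 0},
    {"fingers": 0,"linear": [0,0,0],"twist": 0},
  ],
)

```text
clock: 13.98
eef_pos: [548.5, 64.8, 21.2]
tool_rot: [-3.14, 0.013, 0.158]
force: [-10.9, 3.4, 2.7]
width: 29.1
gripper_force: 61.9
```

Emit:
drive_tool(
  motion=[
    {"fingers": 0,"linear": [0.0005,0,-0.0004],"twist": 0},
    {"fingers": 0,"linear": [0.0005,0,0],"twist": 0},
    {"fingers": 0,"linear": [0,0,0],"twist": 0},
    {"fingers": 0,"linear": [0,0,0],"twist": 0},
  ],
)

```text
clock: 14.32
eef_pos: [548.5, 64.8, 21.4]
tool_rot: [-3.14, 0.015, 0.158]
force: [-11.9, 3.4, 3.1]
width: 28.6
gripper_force: 61.9
```

```bash
python3 - <<'E'
from h import *
b=grab('scene','5')['color'][150:225,250:350]
cv2.imwrite('pics/p5.png',cv2.resize(b,(800,600),interpolation=2))
s=monitor.read_state();print(s['force'],s['torque'],s['eef_pos'],s['tool_rot'])
E
```

```text
[-13.26789934   2.99448954   3.96179554] [0.76422015 2.03399868 0.3549203 ] [548.50872636  64.76310722  21.40433183] [-3.13973318  0.01455724  0.15765345]
```

View pics/p5.png

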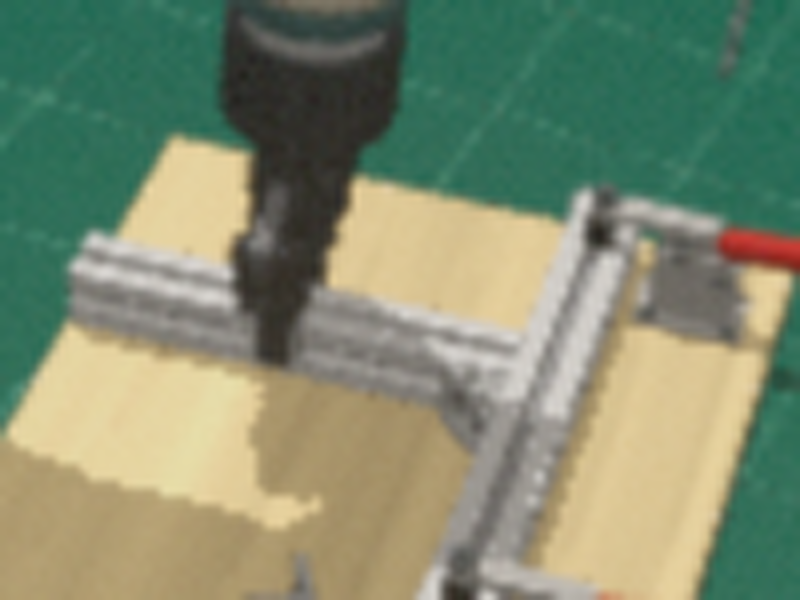

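The crop shows the rail lying along the board, its end touching the stile at about (515,360), its side on the bracket, and the spare bracket in place. A last small trim: slightly down and slightly more push.

Emit:
drive_tool(
  motion=[
    {"fingers": 0,"linear": [0.0004,0,0.0003],"twist": 0},
    {"fingers": 0,"linear": [0,0,0],"twist": 0},
    {"fingers": 0,"linear": [0,0,0],"twist": 0},
    {"fingers": 0,"linear": [0,0,0],"twist": 0},
    {"fingers": 0,"linear": [0,0,0],"twist": 0},
  ],
)

```text
clock: 14.78
eef_pos: [548.5, 64.7, 21.2]
tool_rot: [-3.14, 0.015, 0.157]
force: [-12.9, 3.8, 5.5]
width: 28.8
gripper_force: 62.2
```

Emit:
drive_tool(
  motion=[
    {"fingers": 0,"linear": [0,0,0],"twist": 0},
    {"fingers": 0,"linear": [0,0,0],"twist": 0},
    {"fingers": 0,"linear": [0,0,0],"twist": 0},
    {"fingers": 0,"linear": [0,0,0],"twist": 0},
    {"fingers": 0,"linear": [0,0,0],"twist": 0},
  ],
)

```text
clock: 15.2
eef_pos: [548.4, 64.7, 21.1]
tool_rot: [-3.14, 0.015, 0.158]
force: [-13.2, 3.2, 5.1]
width: 29.2
gripper_force: 62.2
```

Emit:
drive_tool(
  motion=[
    {"fingers": 0,"linear": [0,0,0],"twist": 0},
  ],
)

```text
clock: 15.28
eef_pos: [548.5, 64.7, 21.2]
tool_rot: [-3.14, 0.015, 0.157]
force: [-13.3, 3.2, 5.4]
width: 28.7
gripper_force: 62.2
```

Emit:
drive_tool(
  motion=[
    {"fingers": 0,"linear": [0,0,0],"twist": 0},
  ],
)

```text
clock: 15.37
eef_pos: [548.5, 64.8, 21.2]
tool_rot: [-3.14, 0.015, 0.158]
force: [-14.0, 3.7, 5.4]
width: 28.4
gripper_force: 62.2
```

```bash
python3 -c "
from cell import ctrl; print(ctrl.finish_job())"
```

```text
the job is handed in; nothing more can be done
None
```

I handed the job in at about 15 s with the short rail lying on the board, its side against the bracket and its end pressed on the stile. The arm is still gripping it, and the wrist reads a steady 12–13 N along the rail; friction on the board and bracket may take up to about 4 N of that before it reaches the stile.

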